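Refit the hinge pin of a sample case and shut it

ROBOT

A 6-joint arm with a two-finger parallel gripper is mounted at the origin on the work surface; the furniture and walls round the work are solid. World frame = base frame: x ahead of the robot, y to its left, z up, the work surface at z = 0. Lengths are in m, angles in rad, forces in N, time in s.
With the tool pointing down it reaches from about 0.375 to 0.9 m from the base axis. Payload 3.1 kg.
Tool frame: the origin (TCP) lies on the centre line of the jaws, within the pads' length; the fingertips stand robot.tip_reach ahead of it and the grasp point (between the pads) lies 8 mm behind it (robot.tip_reach is the distance from the TCP to the fingertips, in m); z points along the fingers, y is the line along which they close (so a half turn about z gives the same grasp; the last joint's range is limited). The gripper opens to 87 mm and grips with 3 to 60 N. Pads are 19 mm wide; open, the fingers measure 117 mm over their backs; the gripper's body (75 mm by 190 mm) begins 51 mm behind the grasp point.
Start: joints at [-1.44, 0.527, 1.433, -0, 1.181, -0.178], TCP at [0.191, -0.595, 0.234] pointing down, gripper open.
Joint ranges: [-3.08, 3.08], [-0.75, 2.2], [0.22, 2.44], [-1.43, 4.57], [0, 2.65], [-2.85, 2.85]. Speed limits (rad/s): [2.79, 2.79, 3.14, 3.14, 3.14, 3.14].

INTERFACE

Orientations are given as a unit quaternion [x, y, z, w].
In Python, from rig import robot gives the robot as it stands.
- The arm moves only by the tool jog_arm, never from a script. Its argument "motion" is one flat list of numbers, 7 for each row, row after row: the shift along the tool's x, y, z scaled (see below), then the turn, a rotation vector about the tool's x, y, z scaled (see below), then the gripper's target within -1 to 1 (shut at 1, half-way at 0, fully open at -1). In form: [x, y, z, rx, ry, rz, hand, x, y, z, rx, ry, rz, hand, ...]. A call has 1 to 12 rows; each row shifts and turns the commanded pose from where the row before left it, along the tool's axes as they then stand; what a row does not reach is not made up. The controller multiplies each number of a shift by 4 cm and each number of a turn by 4 degrees. A row lasts 1/8 s, in which the tool goes at most 62.5 mm and 10.7 degrees, less where a joint would pass 70% of its speed; a pose out of reach is approached as far as the arm can. A call with a number of a shift or a turn outside -1 to 1 is refused whole. A call with a gripper value outside its range is refused whole. The fingers move at their own pace and stop on an object; "grip_force" is the grip in N (left out, the last holds). Time passes only in rows, so rows that do not move let the fingers close. It gives the time, the measured TCP pose, the force, the opening and the grip force at its end, in the units of the state.
- robot.get_obs(): the state, without advancing time (a new reading comes with each control period).
- robot.camera(name): name is "scene" or "top" or "wrist"; returns the picture (420x560x3 uint8, blue, green, red); there is no depth.
- robot.calibration(name): a dict with "fx", "fy", "cx", "cy" (pixels), "R" (3x3) and "t" (3): a world point X has camera coordinates R X + t; the wrist camera has in their place "T_tool_cam" (4x4, takes a point from camera to tool coordinates, whose origin is the TCP and whose axes are the flange's). Camera axes: x right, y down, z forward; pixel columns grow to the right and rows downward; lengths in m; the calibration is good to about 2 mm. A picture is of the moment at which its call begins: read the wrist's pose just before it. calibration takes no time and is no camera call.
- robot.hand_in(): hands the job in; it is judged then, once.
The state is a dict: "time": time; "q": joint angles; "joint_velocities": joint speeds; "joint_torque": joint torques, N m; "position": TCP position; "tool_rot": TCP orientation; "ft_force": force on the tool from outside, world axes, zero at the start; "moment": the same for the moment, N m; "grip_width": finger opening in m; "grip_force": force on a finger pad.
Only numpy, scipy, OpenCV 4.12 (cv2) and the standard library are available. Lean on these libraries where they do the work, as an engineer would, in place of code of your own. Each camera call takes 0.05 s, during which the arm holds its last target. There are 200 camera calls.

TASK

Pack and shut the sample case: stand the loose amber bottle upright in the case's empty compartment, next to the one already packed. While the lid is still open, push the loose hinge pin along its guide through all the hinge knuckles until its head is fully home, so that the lid is attached again; then swing the lid shut so that it lies flat on the rim, with both bottles upright inside and the pin still home.

Things in the scene. Friction and masses are not known exactly. Their poses are not given: they have to be found in the camera images.
- case: White open-topped sample case, fixed (all lengths here in mm), 100 (x) x 140 (y) x 96 high, walls and floor 4 thick; origin at the centre of its underside, z up. A 42 high divider at y = -20 parts the packed compartment (-y) from the empty one (y = -18 to 66, x = -46 to 46). The lid's hinge runs along its far (+x) side, the pin guide continues the hinge line beyond its +y side.
- case_cell (a point): Centre of the floor of the empty compartment, at x = 0, y = 26, z = 4 in the case frame; axes as the case.
- hinge (a point): Middle of the hinge axis (at x = 61, y = 0, z = 100 of the case); the axis runs along y; axes as the case. From this point: three metal knuckles of the case at y = -45, 0, 45 (each 20 long, 18 across, bore 11), and two upright stops behind the open lid at y = -52 and 52, x = 10 to 16, reaching up to z = 30.
- guide (a point): Where the pin's neck is when the pin is home: on the hinge axis, 96 along +y from hinge; axes as the case. From here: a metal cradle with a notch open at the top from y = -16 to 0 (its face at y = 0 stops the pin's head), top at z = 3; beyond, a trough out to y = 149, 26 wide, its side walls up to z = -4. Both about 90 above the bench.
- lid: Loose white lid, 0.12 kg, panel 134 (y) x 105 x 6, two knuckles (bore 11). Origin on its knuckle axis; y along it, z across the panel (panel from z = 11 to 116), x out of its outer face. It starts open, leaning 12 degrees back past upright on the stops, knuckles in an open saddle in line with the case's. It swings freely and falls shut once pushed past upright. Shut: z along the case's -x, x up.
- lid_edge (a point): Middle of the lid's free edge, 116 from the hinge axis (along the lid's z), half-way through the panel's thickness; axes as the lid.
- pin_head (a point): Centre of the flat end face of the pin's head. Loose steel pin, 0.09 kg: shaft 8 across, 153 long, tapered tip; head a cylinder 18 across, 25 long. It lies level in the guide on the hinge line, y axis from tip to head (the case's +y). Push this face to the case's -y; it slides easily (a few N) until the head meets the cradle. The head stands clear of the trough's walls from 4 below its axis upwards.
- pin_neck (a point): Point on the pin's axis under its head, 25 from the head's end face; axes as the pin. Fully home it is at guide.
- pin_tip (a point): Tip of the pin, 153 from the neck. At the start it is just short of the first knuckle; fully home it stands out beyond the last one.
- bottle_mid (a point): Centre, half-way up, of the loose amber sample bottle with black cap: 84 high, standing on the bench, its z up. The body is 37 across and reaches up to 62 with a shoulder above; the round cap, 26 across, is the top 18 and can be gripped from above.
- packed_mid (a point): Centre, half-way up, of the like bottle with pale yellow contents, 37 across, 84 high, already standing in the packed compartment at about x = 0, y = -44 of the case; it stays there.
- bottle: The loose amber bottle itself: origin at the centre of its underside.
- pin: The hinge pin itself: origin at the neck, y axis from tip to head.
There are look-alikes about, which are no part of the job. What is shaped like the lid but blue is not meant.

How it is judged:
By the outcome, as a careful person would: the job done as asked, in the order asked, and still so for the second after the job is handed in, with the robot touching nothing.
It also fails if it takes over 72 s, if anything falls off the work surface, if the arm or the gripper's body presses on something with over 40 N, if the wrist force passes 120 N, or if a joint passes its speed limit or range.

## Working session

There is one attempt and no reset: what is moved stays moved. The work goes in short steps, Python scripts to look and compute and a tool call to move; the robot and the scene stay as the last step left them, time stands still between calls to the robot, and variables do not carry over. Pictures are saved under pics/ and viewed, at most 10 in all, crops included, and the job is handed in when it is done.

Besides the shell and the picture viewer there is one more tool, called after "Call:" by a JSON object that holds its "name" and its "arguments". jog_arm: Moves the arm, as the interface text tells. Shifts and turns lie within -1 to 1; 1 stands for 4 cm of shift or 4 degrees of turn. Its arguments: {"type":"object","properties":{"motion":{"type":"array","items":{"type":"number"}},"grip_force":{"type":"number"}},"required":["motion"]}

```bash
mkdir -p pics; ls; python3 - <<'E'
from rig import robot
import cv2
o=robot.get_obs();print(o, robot.tip_reach)
for n in("scene","top"):
    cv2.imwrite(f"pics/{n}0.png",robot.camera(n));print(n,robot.calibration(n))
print(robot.calibration("wrist"))
E
```

```text
pics
{'time': 0.0, 'q': array([-1.43951064e+00,  5.28478652e-01,  1.43386433e+00, -5.75496396e-06,
        1.18138775e+00, -1.78504775e-01]), 'joint_velocities': array([ 2.13917903e-04, -1.64942996e-04, -1.28185846e-03, -1.10932033e-03,
       -1.18857130e-04, -2.74013972e-05]), 'joint_torque': array([-1.22640788e-03, -4.40045822e+01, -1.76595390e+01,  6.31626975e-02,
        5.81901788e-02, -1.58884841e-04]), 'position': array([ 0.19046909, -0.59454764,  0.23257601]), 'tool_rot': array([ 9.88026966e-01,  1.54277579e-01,  2.25770024e-05, -1.06880255e-03]), 'ft_force': array([-0.09866536,  0.25097357, -0.21885307]), 'moment': array([ 0.01755838, -0.00431917,  0.00112979]), 'grip_force': 0.0, 'grip_width': 0.0866157541111027} 0.011
scene {'fx': 422.353809707734, 'fy': 422.353809707734, 'cx': 276.5085859792091, 'cy': 211.70763803516624, 'R': array([[-0.78823527, -0.61500784,  0.02122532],
       [-0.28264852,  0.33119216, -0.90023417],
       [ 0.54662141, -0.71559563, -0.4348884 ]]), 't': array([0.41321707, 0.21127415, 0.80704582])}
top {'fx': 518.0055068005241, 'fy': 518.0055068005241, 'cx': 278.94924224676095, 'cy': 209.44103041603654, 'R': array([[-0.01115505, -0.99987806,  0.01092832],
       [-0.98655508,  0.00922304, -0.16316864],
       [ 0.16304795, -0.01260154, -0.98653767]]), 't': array([0.09098781, 0.45327556, 1.1251822 ])}
{'fx': 317.50562583612873, 'fy': 317.50562583612873, 'cx': 281.79626203804105, 'cy': 203.14060500366875, 'T_tool_cam': array([[ 2.38862277e-04, -9.61332701e-01, -2.75389508e-01,
         7.50205593e-02],
       [ 9.99999731e-01,  3.86956450e-05,  7.32282160e-04,
        -3.48390375e-05],
       [-6.93310412e-04, -2.75389609e-01,  9.61332452e-01,
        -1.50992119e-01],
       [ 0.00000000e+00,  0.00000000e+00,  0.00000000e+00,
         1.00000000e+00]])}
```

View pics/scene0.png

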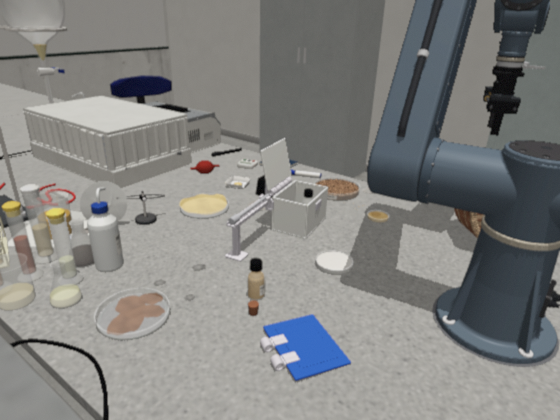

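View pics/top0.png

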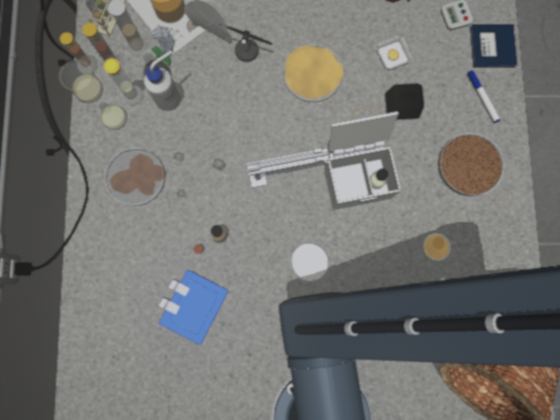

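The scene image shows the white case at (300,205), the lid behind it at (277,165) and the guide running to (237,225). The loose bottle is at (256,280), which is (219,232) in the top view.

Possible mix-ups, by top-view pixel:
- **Bottle:** amber bottle with black cap (219,232), packed bottle (380,175), red-brown cap (198,248), round amber dish (436,246), yellow- and orange-capped vials (70–110, 40–70), blue-capped bottle (155,75).
- **Lid:** white lid (363,132), blue lid (193,306).
- **Pin:** pin in the guide (290,162), blue/white marker (484,97).

I choose (219,232), (363,132) and (290,162), and will check them in a crop.

```bash
cat > h.py <<'E'
import numpy as np,cv2
from rig import robot
from scipy.spatial.transform import Rotation as Rot
def cam(n,o=None):
    c=robot.calibration(n)
    if n=="wrist":
        T=np.eye(4);T[:3,:3]=Rot.from_quat(o["tool_rot"]).as_matrix();T[:3,3]=o["position"]
        M=np.linalg.inv(T@c["T_tool_cam"]);c["R"]=M[:3,:3];c["t"]=M[:3,3]
    return c
def ray(c,p,z):
    d=c["R"].T@np.array([(p[0]-c["cx"])/c["fx"],(p[1]-c["cy"])/c["fy"],1]);o=-c["R"].T@c["t"]
    return o+d*(z-o[2])/d[2]
def proj(c,X):
    x=c["R"]@np.asarray(X).T+c["t"][:,None];return np.c_[c["fx"]*x[0]/x[2]+c["cx"],c["fy"]*x[1]/x[2]+c["cy"]]
E
python3 - <<'E'
from h import *
a=cv2.imread("pics/top0.png")[100:260,180:420];b=cv2.imread("pics/scene0.png")[130:330,205:345]
a=cv2.resize(a,None,fx=2,fy=2,interpolation=3)
a=cv2.resize(cv2.imread("pics/top0.png")[105:255,185:415],(460*1,300),interpolation=3)
b=cv2.resize(b,(336,480),interpolation=3)
a=cv2.copyMakeBorder(a,0,180,0,0,0)
cv2.imwrite("pics/crop0.png",np.hstack([a,b]))
t=cam("top")
print("bottle",ray(t,(217,231),.084))
for p in((329,152),(397,148),(398,192),(333,206)):print(ray(t,p,.096))
print("head",ray(t,(249,168),.1))
E
```

```text
bottle [0.40099997 0.21959978 0.084     ]
[ 0.56965894 -0.0228893   0.096     ]
[ 0.57744459 -0.17121342  0.096     ]
[ 0.47991016 -0.16863801  0.096     ]
[ 0.45074717 -0.02822415  0.096     ]
head [0.53447548 0.15041595 0.1       ]
```

View pics/crop0.png

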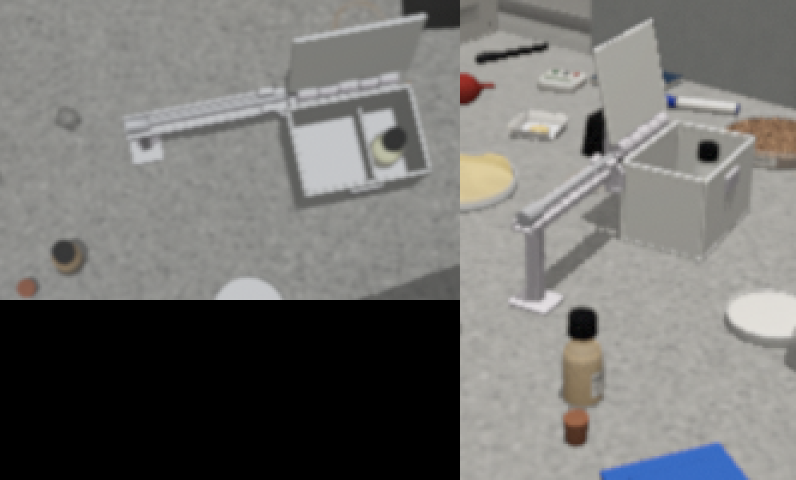

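The crop confirms the choices. The amber, black-capped bottle stands alone at top (219,231). The case rim corners are at top (329,158), (391,149), (400,190) and (337,204). The guide trough ends at about (248,168), with the pin in it. Next I fit the poses using both views.

```bash
cat > fit.py <<'E'
from h import *
from scipy.optimize import least_squares
t=cam("top");s=cam("scene")
T=lambda u,v:(185+u/2,105+v/2)
S=lambda u,v:(205+(u-460)/2.4,130+v/2.4)
hx,hy,H=.05,.07,.096
P=[(t,(hx,hy,H),T(288,107)),(t,(hx,-hy,H),T(412,88)),(t,(-hx,-hy,H),T(429,170)),(t,(-hx,hy,H),T(304,199)),
(s,(hx,hy,H),S(621,167)),(s,(-hx,-hy,H),S(755,137)),(s,(-hx,hy,H),S(705,180)),(s,(hx,-hy,H),S(676,122)),(s,(-hx,hy,0),S(697,256)),(s,(-hx,-hy,0),S(748,210)),(s,(hx,hy,0),S(621,236))]
def W(p,X):
    c,q=np.cos(p[2]),np.sin(p[2]);X=np.asarray(X)
    return np.array([p[0]+c*X[0]-q*X[1],p[1]+q*X[0]+c*X[1],X[2]])
f=lambda p:np.concatenate([proj(c,W(p,X)[None])[0]-px for c,X,px in P])
r=least_squares(f,[.51,-.1,0],loss="soft_l1");p=r.x
def bf(x):
    return np.concatenate([proj(t,np.array([[x[0],x[1],.084]]))[0]-T(66,250),proj(s,np.array([[x[0],x[1],.084]]))[0]-S(582,312),proj(s,np.array([[x[0],x[1],.0]]))[0]-S(583,397)])
if __name__=="__main__":
    print(p,np.degrees(p[2]));print(f(p).reshape(-1,2).round(1).tolist())
    b=least_squares(bf,[.4,.22]);print("bottle",b.x,b.fun.round(1))
    print("cell",W(p,(0,.026,.004)),"hinge",W(p,(.061,0,.1)),"head~",W(p,(.061,.096+.137,.1)),"trough end",W(p,(.061,.245,.1)))
    for n,c in(("t",t),("s",s)):print(n,proj(c,np.array([W(p,(.061,y,.1)) for y in(0,.096,.233,.245)])).round(0).tolist())
E
python3 fit.py
```

```text
[ 0.51940238 -0.09654684  0.17685592] 10.133097562596053
[[-1.7, -0.5], [-0.7, -2.5], [1.1, 0.8], [-0.3, -1.8], [-0.1, -2.9], [0.6, -0.7], [0.5, -0.0], [0.5, -1.4], [1.9, 2.2], [1.0, 0.3], [-0.7, 1.3]]
bottle [0.40400876 0.22071526] [-1.5 -0.4  0.8 -0.4  0.4 -1.1]
cell [ 0.51482806 -0.0709524   0.004     ] hinge [ 0.57945089 -0.08581478  0.1       ] head~ [0.53845794 0.14355082 0.1       ] trough end [0.53634671 0.15536364 0.1       ]
t [[358.0, 147.0], [315.0, 155.0], [252.0, 166.0], [247.0, 167.0]]
s [[281.0, 185.0], [263.0, 198.0], [233.0, 219.0], [231.0, 221.0]]
```

```bash
cat > plan.py <<'E'
from h import *
def plan(wps,yaw=None):
    """yaw deg of tool x in world; prints tool-frame units (total) for each leg and rows needed"""
    o=robot.get_obs();R=Rot.from_quat(o["tool_rot"]).as_matrix();p=o["position"]
    y0=np.degrees(np.arctan2(R[1,0],R[0,0]))
    if yaw is not None:
        print("turn rz total units",round((y0-yaw)/4,2)); c,s=np.cos(np.radians(yaw)),np.sin(np.radians(yaw));R=np.array([[c,s,0],[s,-c,0],[0,0,-1]])
    print("t",round(o["time"],2),"pos",p.round(4),"yaw",round(y0,2),"F",o["ft_force"].round(1),"w",round(o["grip_width"],4),"tilt",R[:,2].round(3))
    for w in wps:
        d=R.T@(np.array(w)-p)/.04;n=int(np.ceil(max(abs(d))));print(n,"rows of",(d/max(n,1)).round(3),"total",d.round(2));p=np.array(w)
E
python3 -c "
from plan import *
plan([(.42,-.35,.3),(.43,0,.3),(.404,.2207,.2)],10.13)"
```

```text
turn rz total units 1.9
t 0.1 pos [ 0.1905 -0.5946  0.2327] yaw 17.75 F [ 0.6 -0.4 -0.7] w 0.0873 tilt [ 0.  0. -1.]
7 rows of [ 0.961 -0.716 -0.24 ] total [ 6.72 -5.01 -1.68]
9 rows of [ 0.198 -0.952  0.   ] total [ 1.79 -8.57  0.  ]
6 rows of [ 0.055 -0.924  0.417] total [ 0.33 -5.55  2.5 ]
```

Call:
{"name": "jog_arm", "arguments": {"motion": [0,0,-0.6,0,0,0.95,-1,0,0,-1,0,0,0.95,-1,0.96,-0.72,0,0,0,0,-1,0.96,-0.72,0,0,0,0,-1,0.96,-0.72,0,0,0,0,-1,0.96,-0.72,0,0,0,0,-1,0.96,-0.72,0,0,0,0,-1,0.96,-0.72,0,0,0,0,-1,0.96,-0.72,0,0,0,0,-1]}}

```text
time: 1.23
position: [0.4204, -0.3479, 0.2972]
tool_rot: [0.996, 0.088, -0.0, -0.0]
ft_force: [0.1, -0.4, 0.3]
grip_width: 0.087
grip_force: 0.0
```

Call:
{"name": "jog_arm", "arguments": {"motion": [0.2,-0.95,0,0,0,0,-1,0.2,-0.95,0,0,0,0,-1,0.2,-0.95,0,0,0,0,-1,0.2,-0.95,0,0,0,0,-1,0.2,-0.95,0,0,0,0,-1,0.2,-0.95,0,0,0,0,-1,0.2,-0.95,0,0,0,0,-1,0.2,-0.95,0,0,0,0,-1,0.2,-0.95,0,0,0,0,-1]}}

```text
time: 2.35
position: [0.4298, 0.0012, 0.2973]
tool_rot: [0.996, 0.088, -0.0, -0.0]
ft_force: [0.4, 0.1, -0.5]
grip_width: 0.0871
grip_force: 0.0
```

```bash
python3 -c "
from plan import *
plan([(.38,.2207,.2)],10.13)"
```

```text
turn rz total units 0.0
t 2.35 pos [0.4298 0.0012 0.2973] yaw 10.14 F [ 0.4  0.1 -0.5] w 0.0871 tilt [ 0.  0. -1.]
6 rows of [-0.044 -0.937  0.406] total [-0.26 -5.62  2.43]
```

Call:
{"name": "jog_arm", "arguments": {"motion": [0.05,-0.94,0.4,0,0,0,-1,0.05,-0.94,0.4,0,0,0,-1,0.05,-0.94,0.4,0,0,0,-1,0.05,-0.94,0.4,0,0,0,-1,0.05,-0.94,0.4,0,0,0,-1,0.05,-0.94,0.4,0,0,0,-1,0,0,0,0,0,0,-1]}}

```text
time: 3.22
position: [0.4007, 0.2256, 0.2003]
tool_rot: [0.996, 0.09, -0.002, 0.0]
ft_force: [-0.5, -0.1, 0.9]
grip_width: 0.0873
grip_force: 0.0
```

```bash
python3 - <<'E'
from h import *
o=robot.get_obs();im=robot.camera("wrist");cv2.imwrite("pics/w1.png",im);np.save("o1.npy",[*o["position"],*o["tool_rot"]])
print(o["position"],proj(cam("wrist",o),np.array([[.404,.2207,.084]])))
E
```

```text
[0.40070566 0.22556453 0.20028431] [[287.69530406 198.43236002]]
```

View pics/w1.png

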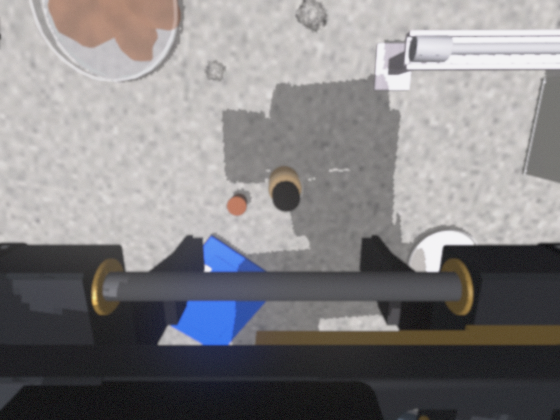

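The wrist view shows the cap top at about (286,196). The pin's head lies in the trough with its end face at (412,49) and its neck near (450,48). The trough's end is at about (406,50).

```bash
python3 - <<'E'
from plan import *
v=np.load("o1.npy");c=cam("wrist",dict(position=v[:3],tool_rot=v[3:]))
b=ray(c,(286,196),.084);print("bottle",b)
print("head end",ray(c,(412,48.5),.105),"neck",ray(c,(451,48),.104))
import fit
for y in(.245,.233,.208):print(fit.W(fit.p,(.061,y,.1)))
bx,by=b[:2]
plan([(bx,by,.12),(bx,by,.079)])
E
```

```text
bottle [0.4058902  0.22255764 0.084     ]
head end [0.53343528 0.15606922 0.105     ] neck [0.53898334 0.12858812 0.104     ]
[0.53634671 0.15536364 0.1       ]
[0.53845794 0.14355082 0.1       ]
[0.54285632 0.11894078 0.1       ]
t 3.27 pos [0.4014 0.2246 0.2009] yaw 10.31 F [-0.9  1.  -0.4] w 0.0874 tilt [-0.002 -0.001 -1.   ]
3 rows of [0.035 0.023 0.674] total [0.1  0.07 2.02]
2 rows of [ 0.001 -0.     0.512] total [ 0.   -0.    1.02]
```

Call:
{"name": "jog_arm", "arguments": {"motion": [0.1,0.07,0.6,0,0,0,-1,0,0,0.7,0,0,0,-1,0,0,0.7,0,0,0,-1,0,0,0.5,0,0,0,-1,0,0,0.55,0,0,0,-1,0,0,0,0,0,0,0.9,0,0,0,0,0,0,0.9,0,0,0,0,0,0,0.9,0,0,0,0,0,0,0.9,0,0,0,0,0,0,0.9,0,0,0,0,0,0,0.9,0,0,0,0,0,0,0.9], "grip_force": 25}}

```text
time: 4.78
position: [0.4067, 0.2221, 0.0796]
tool_rot: [0.996, 0.089, -0.0, -0.0]
ft_force: [-0.6, -0.7, -1.6]
grip_width: 0.0254
grip_force: 25.1
```

Call:
{"name": "jog_arm", "arguments": {"motion": [0,0,-0.5,0,0,0,0.9,0,0,-0.8,0,0,0,0.9,0,0,-0.9,0,0,0,0.9,0,0,-0.9,0,0,0,0.9,0,0,-0.6,0,0,0,0.9]}}

```text
time: 5.4
position: [0.4069, 0.2222, 0.2291]
tool_rot: [0.996, 0.089, 0.001, -0.0]
ft_force: [-0.2, -0.8, -1.1]
grip_width: 0.0254
grip_force: 24.9
```

```bash
python3 - <<'E'
from plan import *
import fit
c=fit.W(fit.p,(0,.022,.0))
plan([(*c[:2],.225),(*c[:2],.086)],10.13)
o=robot.get_obs();im=robot.camera("wrist");cv2.imwrite("pics/w2.png",im)
E
```

```text
turn rz total units 0.01
t 5.4 pos [0.4069 0.2222 0.2291] yaw 10.16 F [-0.2 -0.8 -1.1] w 0.0254 tilt [ 0.  0. -1.]
8 rows of [0.171 0.974 0.013] total [1.37 7.79 0.1 ]
4 rows of [0.    0.    0.869] total [0.   0.   3.48]
```

Move over the cell, easing off at the end, then look before lowering.

Call:
{"name": "jog_arm", "arguments": {"motion": [0.1,0.5,0,0,0,0,0.9,0.17,0.93,0,0,0,0,0.9,0.17,0.93,0,0,0,0,0.9,0.17,0.93,0,0,0,0,0.9,0.17,0.93,0,0,0,0,0.9,0.17,0.93,0,0,0,0,0.9,0.17,0.93,0,0,0,0,0.9,0.15,0.9,0,0,0,0,0.9,0.1,0.6,0,0,0,0,0.9,0,0.21,0,0,0,0,0.9,0,0,0,0,0,0,0.9]}}

```text
time: 6.82
position: [0.5149, -0.0748, 0.2268]
tool_rot: [0.996, 0.088, -0.001, -0.001]
ft_force: [-0.2, -0.5, -1.5]
grip_width: 0.0255
grip_force: 24.9
```

```bash
python3 - <<'E'
from plan import *
import fit
o=robot.get_obs();im=robot.camera("wrist");cv2.imwrite("pics/w3.png",im);np.save("o3.npy",[*o["position"],*o["tool_rot"]])
c=fit.W(fit.p,(0,.022,.0))
plan([(*c[:2],.086)],10.13)
w=cam("wrist",o);h=[.05,.07]
print(proj(w,np.array([fit.W(fit.p,X) for X in((.05,.07,.096),(.05,-.07,.096),(-.05,-.07,.096),(-.05,.07,.096),(.061,0,.1),(.061,.096,.1))])).round(0).tolist())
E
```

```text
turn rz total units 0.01
t 6.88 pos [ 0.5147 -0.0742  0.227 ] yaw 10.15 F [-0.1  0.5 -1.6] w 0.0254 tilt [ 0.  0. -1.]
4 rows of [0.004 0.005 0.881] total [0.02 0.02 3.52]
[[227.0, 141.0], [387.0, 141.0], [378.0, 247.0], [232.0, 247.0], [308.0, 128.0], [195.0, 128.0]]
```

View pics/w3.png

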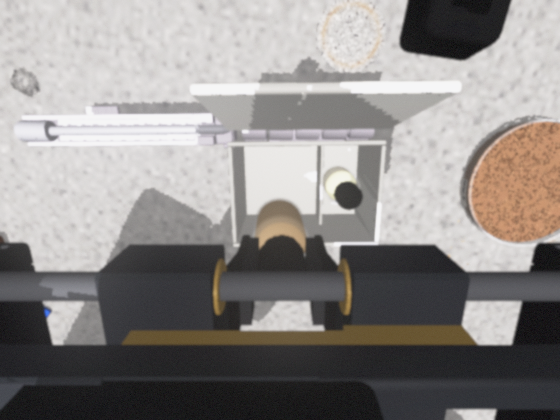

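The bottle hangs straight over the empty compartment. The rim corners, at (232,143), (385,141), (380,243) and (232,243), agree with the fit to a few mm, so I lower it.

Call:
{"name": "jog_arm", "arguments": {"motion": [0.02,0,0.6,0,0,0,0.9,0,0,0.8,0,0,0,0.9,0,0,0.8,0,0,0,0.9,0,0,0.6,0,0,0,0.9,0,0,0.4,0,0,0,0.9,0,0,0.2,0,0,0,0.9,0,0,0.12,0,0,0,0.9,0,0,0,0,0,0,0.9]}}

```text
time: 7.88
position: [0.5164, -0.0746, 0.0869]
tool_rot: [0.996, 0.089, 0.0, 0.0]
ft_force: [0.0, -0.1, -0.7]
grip_width: 0.0254
grip_force: 24.9
```

Call:
{"name": "jog_arm", "arguments": {"motion": [0,0,0.05,0,0,0,0.9,0,0,0.03,0,0,0,0.9,0,0,0,0,0,0,0.9]}}

```text
time: 8.25
position: [0.5164, -0.0749, 0.0837]
tool_rot: [0.996, 0.088, 0.0, 0.0]
ft_force: [0.0, 0.2, -1.7]
grip_width: 0.0249
grip_force: 24.9
```

Call:
{"name": "jog_arm", "arguments": {"motion": [0,0,0,0,0,0,0.1,0,0,0,0,0,0,0.1,0,0,0,0,0,0,0.1,0,0,-0.3,0,0,0,0.1,0,0,-0.6,0,0,0,0.1,0,0,-1,0,0,0,0.1,0,0,-1,0,0,0,1,0,0,-1,0,0,0,1]}}

```text
time: 9.25
position: [0.5162, -0.0748, 0.2417]
tool_rot: [0.996, 0.088, 0.0, 0.0]
ft_force: [-0.2, 0.3, 0.2]
grip_width: 0.027
grip_force: 0.0
```

```bash
python3 - <<'E'
from plan import *
import fit
o=robot.get_obs();im=robot.camera("wrist");cv2.imwrite("pics/w4.png",im[60:360]);np.save("o4.npy",[*o["position"],*o["tool_rot"]])
v=np.load("o3.npy");w=cam("wrist",dict(position=v[:3],tool_rot=v[3:]))
P3=[((.05,.07,.096),(231,143)),((.05,-.07,.096),(385,141)),((-.05,-.07,.096),(381,244)),((-.05,.07,.096),(232,244))]
fit.P+=[(w,X,np.array(p)) for X,p in P3]
P=least=fit.least_squares(fit.f,fit.p,loss="soft_l1").x
print(P,np.degrees(P[2]))
print("pin head",ray(w,(16,130),.105),ray(w,(54,130),.104))
g=fit.W(P,(.061,.096,.1));print("guide",g,"hinge",fit.W(P,(.061,0,.1)))
for y in(.233,.241):print(fit.W(P,(.061,y,.1)))
print(proj(w,np.array([fit.W(P,(.061,y,.105)) for y in (.229,.233,.237,.241)])).round(0).tolist())
s=fit.W(P,(.061,.28,0))[:2]
plan([(*s,.2)],10.13)
E
```

```text
[ 0.5197119  -0.09702045  0.18234389] 10.447535495239546
pin head [0.53528013 0.15518239 0.105     ] [0.54070486 0.12448718 0.104     ]
guide [0.56229244 0.00844944 0.1       ] hinge [ 0.57970061 -0.08595901  0.1       ]
[0.53744953 0.14317817 0.1       ]
[0.53599885 0.15104554 0.1       ]
[[35.0, 130.0], [31.0, 130.0], [26.0, 130.0], [21.0, 130.0]]
turn rz total units 0.01
t 9.3 pos [ 0.5193 -0.0757  0.2469] yaw 10.17 F [1.7 0.2 2.6] w 0.0229 tilt [ 0.  0. -1.]
7 rows of [ 0.2   -0.926  0.168] total [ 1.4  -6.48  1.17]
```

View pics/w4.png

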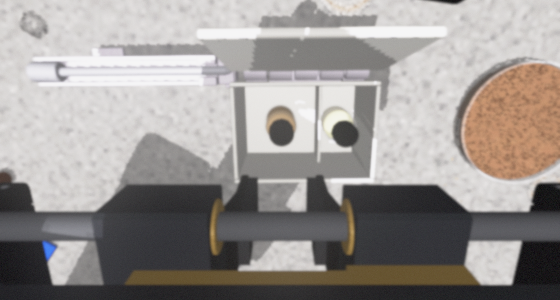

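The amber bottle stands in the compartment at (281,128), beside the packed one at (343,130). Next I move out past the pin head.

Call:
{"name": "jog_arm", "arguments": {"motion": [0.1,-0.5,0,0,0,0,1,0.2,-0.9,0.1,0,0,0,1,0.2,-0.9,0.2,0,0,0,1,0.2,-0.9,0.2,0,0,0,1,0.2,-0.9,0.2,0,0,0,1,0.2,-0.9,0.2,0,0,0,1,0.2,-0.9,0.2,0,0,0,1,0.2,-0.6,0,0,0,0,1,0,0,0,0,0,0,1]}}

```text
time: 10.42
position: [0.5296, 0.1932, 0.196]
tool_rot: [0.996, 0.09, 0.0, -0.0]
ft_force: [-0.7, -0.4, -0.4]
grip_width: 0.0002
grip_force: 0.0
```

```bash
python3 - <<'E'
from h import *
o=robot.get_obs();print(o["q"],o["position"])
E
```

```text
[1.51499304e-01 4.92430691e-01 1.62796247e+00 5.52126781e-05
 1.02023634e+00 1.54214442e+00] [0.52960406 0.19315434 0.19597666]
```

Call:
{"name": "jog_arm", "arguments": {"motion": [0,0,0,0,0,-1,1,0,0,0,0,0,-1,1,0,0,0,0,0,-1,1,0,0,0,0,0,-1,1,0,0,0,0,0,-1,1,0,0,0,0,0,-1,1,0,0,0,0,0,-1,1,0,0,0,0,0,-1,1,0,0,0,0,0,-1,1,0,0,0,0,0,-1,1,0,0,0,0,0,-1,1,0,0,0,0,0,-1,1]}}

```text
time: 11.92
position: [0.5295, 0.1903, 0.196]
tool_rot: [0.874, 0.487, -0.0, 0.0]
ft_force: [0.3, -0.1, -0.4]
grip_width: 0.0005
grip_force: 0.0
```

Call:
{"name": "jog_arm", "arguments": {"motion": [0,0,0,0,0,-1,1,0,0,0,0,0,-1,1,0,0,0,0,0,-1,1,0,0,0,0,0,-1,1,0,0,0,0,0,-1,1,0,0,0,0,0,-1,1,0,0,0,0,0,-1,1,0,0,0,0,0,-1,1,0,0,0,0,0,-1,1,0,0,0,0,0,-1,1,0,0,0,0,0,-0.5,1,0,0,0,0,0,0,1]}}

```text
time: 13.42
position: [0.5296, 0.191, 0.1958]
tool_rot: [0.642, 0.767, -0.0, 0.0]
ft_force: [0.6, -0.5, 0.7]
grip_width: 0.0003
grip_force: 0.0
```

```bash
python3 - <<'E'
from plan import *
o=robot.get_obs();im=robot.camera("wrist");np.save("o5.npy",[*o["position"],*o["tool_rot"]])
cv2.imwrite("pics/w5.png",im)
w=cam("wrist",o)
plan([],None);print(proj(w,np.array([(.5353,.1535,.105),(.5397,.129,.104),(.5623,.0084,.103)])).round(0).tolist())
E
```

```text
t 13.47 pos [0.5296 0.1912 0.1958] yaw 100.08 F [ 0.9 -0.2  0.3] w 0.0003 tilt [ 0. -0. -1.]
[[281.0, 254.0], [281.0, 280.0], [282.0, 393.0]]
```

View pics/w5.png

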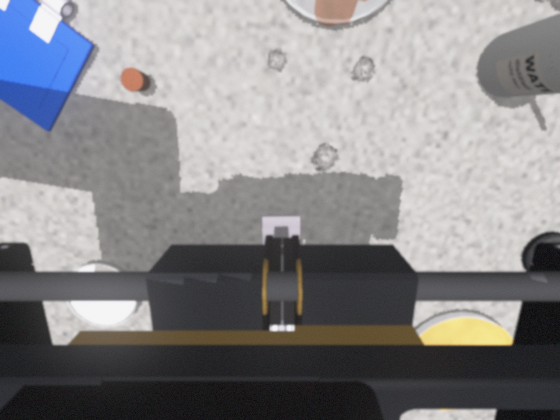

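The closed fingers at column 282 are in line with the pin (predicted 281). I lower them and push gently.

Call:
{"name": "jog_arm", "arguments": {"motion": [0,0,0.6,0,0,0,1,0,0,0.8,0,0,0,1,0,0,0.5,0,0,0,1,0,0,0.26,0,0,0,1,0,0,0,0,0,0,1,-0.3,0,0,0,0,0,1,-0.3,0,0,0,0,0,1,-0.2,0,0,0,0,0,1,-0.2,0,0,0,0,0,1,-0.2,0,0,0,0,0,1,-0.2,0,0,0,0,0,1]}}

```text
time: 14.85
position: [0.5395, 0.136, 0.1091]
tool_rot: [0.642, 0.767, -0.0, -0.0]
ft_force: [0.5, -0.3, -0.4]
grip_width: 0.0001
grip_force: 0.2
```

```bash
python3 - <<'E'
from plan import *
import fit
o=robot.get_obs();plan([])
cv2.imwrite("pics/s6.png",cv2.resize(robot.camera("scene")[140:260,200:340],(700,600),interpolation=3))
E
```

```text
t 14.85 pos [0.5395 0.136  0.1091] yaw 100.15 F [ 0.5 -0.3 -0.4] w 0.0001 tilt [-0.  0. -1.]
```

View pics/s6.png

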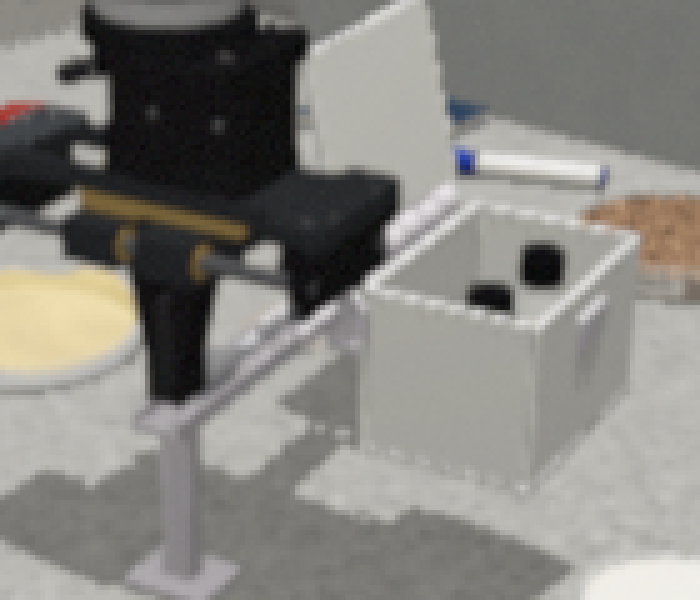

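The fingers at (180,370) are behind the pin's head at (225,350) and pushing it along the trough. I carry on.

Call:
{"name": "jog_arm", "arguments": {"motion": [-0.15,0,0,0,0,0,1,-0.2,0,0,0,0,0,1,-0.2,0,0,0,0,0,1,-0.2,0,0,0,0,0,1,-0.2,0,0,0,0,0,1,-0.2,0,0,0,0,0,1,-0.2,0,0,0,0,0,1,-0.2,0,0,0,0,0,1,-0.2,0,0,0,0,0,1,-0.15,0,0,0,0,0,1]}}

```text
time: 16.15
position: [0.5529, 0.0611, 0.1091]
tool_rot: [0.642, 0.767, -0.0, -0.0]
ft_force: [-0.1, 0.3, 0.3]
grip_width: 0.0004
grip_force: 0.2
```

Call:
{"name": "jog_arm", "arguments": {"motion": [-0.15,0,0,0,0,0,1,-0.12,0,0,0,0,0,1,-0.08,0,0,0,0,0,1,-0.05,0,0,0,0,0,1,0,0,0,0,0,0,1]}}

```text
time: 16.77
position: [0.5557, 0.0459, 0.1092]
tool_rot: [0.642, 0.767, -0.0, 0.0]
ft_force: [-0.1, -0.1, 0.4]
grip_width: 0.0005
grip_force: 0.0
```

Call:
{"name": "jog_arm", "arguments": {"motion": [-0.05,0,0,0,0,0,1,-0.05,0,0,0,0,0,1,0,0,0,0,0,0,1]}}

```text
time: 17.15
position: [0.5557, 0.0446, 0.1091]
tool_rot: [0.642, 0.766, 0.001, -0.002]
ft_force: [-0.2, 7.4, 0.7]
grip_width: 0.0001
grip_force: 4.4
```

Call:
{"name": "jog_arm", "arguments": {"motion": [-0.06,0,0,0,0,0,1,-0.06,0,0,0,0,0,1,0,0,0,0,0,0,1]}}

```text
time: 17.52
position: [0.5557, 0.0441, 0.1092]
tool_rot: [0.643, 0.765, 0.004, -0.005]
ft_force: [-0.1, 22.3, 1.8]
grip_width: 0.0001
grip_force: 10.7
```

The pin met a firm stop at 22 N, with its head within about 2 mm of the computed home position. I back off, rise, and check.

Call:
{"name": "jog_arm", "arguments": {"motion": [0.3,0,0,0,0,0,1,0.6,0,-0.2,0,0,0,1,0.3,0,-0.8,0,0,0,1,0,0,-1,0,0,0,1,0,0.6,-1,0,0,0,1,0,0.9,-1,0,0,0,1,0,0.7,0,0,0,0,1,0,0,0,0,0,0,1]}}

```text
time: 18.52
position: [0.6368, 0.0997, 0.2693]
tool_rot: [0.642, 0.767, 0.0, 0.001]
ft_force: [-0.1, 0.6, -0.1]
grip_width: 0.0005
grip_force: 0.0
```

```bash
python3 - <<'E'
from plan import *
import fit
P=[0.5197119,-0.09702045,0.18234389]
a=robot.camera("top");b=robot.camera("scene")
cv2.imwrite("pics/t7.png",a)
u=cv2.resize(a[110:220,235:415],(540,330),interpolation=3);v=cv2.resize(b[150:245,215:335],(540,428),interpolation=3)[:270]
w=robot.camera("wrist")
cv2.imwrite("pics/c7.png",np.vstack([u,v]))
X=np.array([fit.W(P,(.061,y,.105)) for y in(.121,.096,-.057)])
print(((proj(cam("top"),X)-[235,110])*3).round(0).tolist(),((proj(cam("scene"),X)-[215,150])*4.5+[0,330]).round(0).tolist())
g=fit.W(P,(.061+.075,.0,0))[:2]
plan([(*g,.29),(*g,.195)])
E
```

```text
[[206.0, 139.0], [240.0, 133.0], [448.0, 94.0]] [[196.0, 553.0], [218.0, 537.0], [337.0, 452.0]]
t 18.68 pos [0.6336 0.0998 0.268 ] yaw 100.15 F [-1.5  0.6 -0.6] w 0.0005 tilt [-0.004 -0.    -1.   ]
5 rows of [-0.865 -0.055 -0.11 ] total [-4.32 -0.27 -0.55]
3 rows of [-0.     0.003  0.792] total [-0.    0.01  2.37]
```

View pics/c7.png

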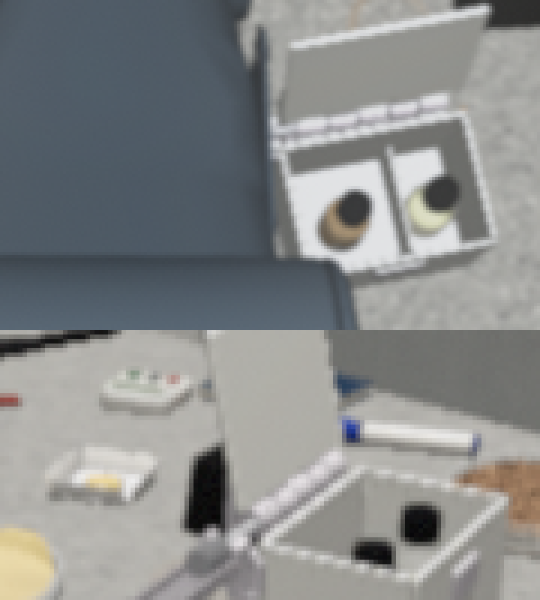

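Both bottles are upright in the top crop at (348,210) and (437,195). In the scene crop the pin's head is at (207,550) against the cradle, with the neck predicted at (218,537), so it is home. Next I go behind the lid.

Call:
{"name": "jog_arm", "arguments": {"motion": [-0.5,-0.1,-0.2,0,0,0,1,-0.85,-0.1,-0.2,0,0,0,1,-0.85,-0.1,0,0,0,0,1,-0.85,0,0,0,0,0,1,-0.8,0,0,0,0,0,1,-0.5,0,0,0,0,0,1,0,0,0,0,0,0,1,0,0,0.6,0,0,0,1,0,0,0.8,0,0,0,1,0,0,0.6,0,0,0,1,0,0,0.2,0,0,0,1]}}

```text
time: 20.05
position: [0.6528, -0.0717, 0.1955]
tool_rot: [0.641, 0.767, -0.001, -0.002]
ft_force: [0.3, 0.6, 0.4]
grip_width: 0.0006
grip_force: 0.0
```

```bash
python3 - <<'E'
from plan import *
import fit
P=[0.5197119,-0.09702045,0.18234389]
g=fit.W(P,(.061-.02,.0,0))[:2]
plan([(*g,.195)])
E
```

```text
t 20.05 pos [ 0.6528 -0.0717  0.1955] yaw 100.22 F [0.3 0.6 0.4] w 0.0006 tilt [-0.004  0.002 -1.   ]
3 rows of [-0.009 -0.788  0.007] total [-0.03 -2.36  0.02]
```

Call:
{"name": "jog_arm", "arguments": {"motion": [0,-0.3,0,0,0,0,1,0,-0.3,0,0,0,0,1,0,-0.2,0,0,0,0,1,0,-0.2,0,0,0,0,1,0,-0.2,0,0,0,0,1,0,-0.2,0,0,0,0,1,0,-0.2,0,0,0,0,1,0,-0.2,0,0,0,0,1,0,-0.2,0,0,0,0,1,0,-0.15,0,0,0,0,1,0,-0.15,0,0,0,0,1,0,0,0,0,0,0,1]}}

```text
time: 21.55
position: [0.5633, -0.0895, 0.1972]
tool_rot: [0.642, 0.767, -0.0, -0.0]
ft_force: [-0.3, -0.6, -0.0]
grip_width: 0.0003
grip_force: 0.0
```

Call:
{"name": "jog_arm", "arguments": {"motion": [0,0,-0.3,0,0,0,1,0,0,-0.8,0,0,0,1,0,0.8,-0.8,0,0,0,1,0.8,0.8,-0.5,0,0,0,1,0.8,0.8,0,0,0,0,1,0.8,0.8,0,0,0,0,1,0.8,0.8,0,0,0,0,1,0.8,0.5,0,0,0,0,1,0,0,0,0,0,0,1]}}

```text
time: 22.68
position: [0.7135, 0.1028, 0.2935]
tool_rot: [0.64, 0.768, 0.001, 0.0]
ft_force: [-0.4, 0.1, 0.1]
grip_width: 0.0004
grip_force: 0.0
```

```bash
python3 - <<'E'
from plan import *
import fit
P=[0.5197119,-0.09702045,0.18234389]
a=robot.camera("top");b=robot.camera("scene")
u=cv2.resize(a[110:220,235:415],(491,300),interpolation=3);v=cv2.resize(b[150:245,215:335],(491,389),interpolation=3)[:300]
cv2.imwrite("pics/c8.png",np.vstack([u,v]))
X=np.array([fit.W(P,x) for x in((.061,.121,.105),(.061,.096,.105),(-.055,.067,.102),(-.055,-.067,.102),(.05,.067,.102))])
print(((proj(cam("top"),X)-[235,110])*2.73).round(0).tolist(),((proj(cam("scene"),X)-[215,150])*4.09+[0,300]).round(0).tolist())
plan([])
E
```

```text
[[187.0, 127.0], [218.0, 121.0], [285.0, 257.0], [452.0, 225.0], [257.0, 128.0]] [[178.0, 503.0], [198.0, 488.0], [390.0, 515.0], [470.0, 443.0], [236.0, 480.0]]
t 22.77 pos [0.7126 0.0998 0.2935] yaw 100.21 F [-0.3 -0.4  0.1] w 0.0002 tilt [ 0.    -0.001 -1.   ]
```

View pics/c8.png

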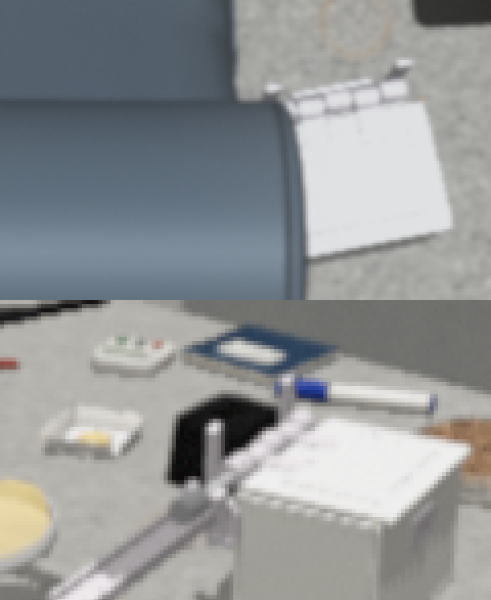

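The lid lies flat on the rim. Its scene-crop corners at about (388,518) and (469,447) match the predictions of (390,515) and (470,443). The pin's head is still home at (187,498), and the arm is clear.

```bash
python3 -c "
from rig import robot
print(robot.hand_in())"
```

```text
the job is handed in; nothing more can be done
None
```

I handed the job in at about 23 s: the amber bottle was placed upright in the empty compartment, the pin pushed home, then the lid swung shut flat on the rim, with the last pictures showing the pin still home (the bottles can't be seen under the lid); no verdict was returned.

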